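# Gauge the pressure cell and put the gauge away

## Robot

A 6-joint arm with a two-finger parallel gripper is mounted at the origin on the work surface. World frame = base frame: x ahead of the robot, y to its left, z up, the work surface at z = 0. Lengths are in m, angles in rad, forces in N, time in s.
With the tool pointing down it reaches from about 0.375 to 0.9 m from the base axis. Payload 3.1 kg.
Tool frame: the origin (TCP) lies midway between the tips of the shut fingers; the grasp point (between the pads) lies 19 mm behind it; z points along the fingers, y is the line along which they close (so a half turn about z gives the same grasp; the last joint's range is limited). The gripper opens to 85 mm and grips with 20 to 120 N. Pads are 22 mm wide; open, the fingers measure 114 mm over their backs; the gripper's body (76 mm by 85 mm) begins 54 mm behind the grasp point. The pads swing forward as they close: fully open they stand 13 mm farther back than shut.
Start: joints at [-0.178, 0.527, 1.433, -0, 1.181, -0.178], TCP at [0.625, 0, 0.231] pointing down, gripper open.
Joint ranges: [-3.08, 3.08], [-0.75, 2.2], [0.22, 2.44], [-1.43, 4.57], [0, 2.65], [-2.85, 2.85]. Speed limits (rad/s): [2.79, 2.79, 3.14, 3.14, 3.14, 3.14].

## Interface

Orientations are given as a unit quaternion [x, y, z, w].
In Python, from cell import read_state, imaging, manip gives the robot as it stands.
- The arm moves only by the shell command python3 -m creep 'ROWS' [OPENING] [FORCE]. ROWS is JSON, one flat list of numbers, 4 for each row, row after row: the shift along the tool's x, y, z in m, then the turn about the tool's z in rad. In form: [x, y, z, turn, x, y, z, turn, ...]. A call has 1 to 12 rows; each row shifts and turns the commanded pose from where the row before left it, along the tool's axes as they then stand; what a row does not reach is not made up. A row lasts 1/12 s, in which the tool goes at most 41.7 mm and 7.16 degrees, less where a joint would pass 70% of its speed; a pose out of reach is approached as far as the arm can. A call with a gripper value outside its range is refused whole. OPENING is the opening, from 0 (shut) to 1 (fully open), set as the call begins (- or left out, the last holds). The fingers move at their own pace and stop on an object; FORCE is the grip in N (left out, the last holds). Time passes only in rows, so rows that do not move let the fingers close. It gives the time, the measured TCP pose, the force, the opening and the grip force at its end, in the units of the state.
- read_state(): the state, without advancing time (a new reading comes with each control period).
- imaging.capture(name): name is "scene" or "side" or "wrist"; returns the picture (400x640x3 uint8, blue, green, red); there is no depth.
- imaging.camera_params(name): a dict with "vertical_fov" (degrees; the focal length in pixels is half the picture's height over the tangent of half this angle, whatever the lens; pixels are square), "cx", "cy" (the principal point, pixels), "distortion" ([k1, k2, p1, p2, k3] as OpenCV has them; the pictures are not rectified), "R" (3x3) and "t" (3): a world point X has camera coordinates R X + t; the wrist camera has in their place "T_tool_cam" (4x4, takes a point from camera to tool coordinates, whose origin is the TCP and whose axes are the flange's). Camera axes: x right, y down, z forward; pixel columns grow to the right and rows downward; lengths in m; the calibration is good to about 2 mm. A picture is of the moment at which its call begins: read the wrist's pose just before it. camera_params takes no time and is no camera call.
- manip.sign_off(): hands the job in; it is judged then, once.
The state is a dict: "t": time; "joints": joint angles; "qd": joint speeds; "joint_efforts": joint torques, N m; "eef_pos": TCP position; "tool_rot": TCP orientation; "contact_force": force on the tool from outside, world axes, zero at the start; "ft_torque": the same for the moment, N m; "width": finger opening in m; "gripper_force": force on a finger pad.
Only numpy, scipy, OpenCV 4.12 (cv2) and the standard library are available. Lean on these libraries where they do the work, as an engineer would, in place of code of your own. Each camera call takes 0.05 s, during which the arm holds its last target. There are 200 camera calls.

## Task

Take the blue stick gauge out of its case and press its open mouth squarely onto the slanting valve stem of the steel pressure cell until the red collar is pushed fully down, holding it there for a second so that the cell's pressure drives the orange-tipped rod out. Then lay the gauge back down flat in the front bay of the case, without dropping it and with the rod still out at its reading, and lower the lid gently until it is fully closed. Do not disturb the other things on the bench.

Things in the scene. Friction and masses are not known exactly. Their poses are not given: they have to be found in the camera images.
- gauge: Stick gauge, about 0.18 kg: a blue square barrel 120 mm long, 28 x 28 mm across, with a black band round its open mouth and white side panels. Origin: centre of the barrel's underside; x along the barrel towards the mouth, z up as it lies. It starts lying flat on the ribs of the case, underside 17 mm above the bench. Walls 4 mm: the mouth opening is 20 x 20 mm.
- gauge_grip (a point): The middle of the gauge's barrel, on its axis, 14 mm above the body's origin; axes as the gauge. A good place to grip, across the 28 mm width.
- gauge_mouth (a point): Centre of the gauge's open mouth, on the barrel's axis, 60 mm from the middle; axes as the gauge.
- rod (a joint): How far the gauge's reading rod has slid out of the end opposite the mouth, in m: 0 is in, 0.05 is the stop. A white 8 mm rod with dark rings and an orange tip (16 mm thick, standing 10 mm beyond the barrel at 0). It moves freely against a light friction of 0.6 N and stays where it is left. Pressing the gauge fully home on the stem drives it 22 to 32 mm out, depending on the hidden pressure.
- rod_end (a point): Outer end face of the rod's orange tip, on the barrel's axis; axes as the gauge.
- cell: Pressure cell: a fixed steel pot 132 mm across and 112 mm high with an orange band and dark clamps round its rim, and a small black and brass cap on top (not the valve). Origin: centre of its underside on the bench. In its own x, z plane the valve stem slants up and out to its +x side.
- stem_tip (a point): Tip of the brass valve stem, 13 mm diameter with a tapered end. The point's z axis is the stem's axis, pointing out of the stem, 35 degrees above horizontal (55 degrees from vertical), away from the cell. The tip stands 12 mm beyond the outer face of the red collar when the collar is up, so the stem goes into the mouth of the gauge and the gauge's 28 mm end face bears on the collar.
- collar (a joint): Red sprung collar, 36 mm diameter and 6 mm thick, round the valve stem: travel along the stem in m, 0 up, 0.006 fully down (stop). Its spring takes 3 N to start and 9 N at the bottom; with the rod being driven about 13 N in all. As it sinks, the cell's pressure pushes the gauge's rod out.
- case: Fixed open instrument case, dark grey, outside 164 (x) x 230 (y) x 55 mm high, walls and floor 5 mm. Origin: centre of its underside on the bench; its x axis points from its front to the hinge side. A 4 mm divider at x = +35 mm, its top 30 mm above the bench, parts the front bay, which holds the gauge, from a narrow rear bay.
- bay (a point): Centre of the case's front bay (110 mm along the case's x by 220 mm along its y), 17 mm above the bench, level with the tops of the two foam ribs that carry the gauge. The ribs, 12 mm wide and 12 mm high, run along the case's x at y = -65 and +15 mm of the case. The gauge lies along the case's y, mouth to -y. Axes as the case.
- lid (a joint): Angle of the case's lid in rad: 0 closed, up to 1.9 open (leaning back past upright); it starts open. A stiff hinge: it stays wherever it is left, and takes about 0.3 N m to move.
- lid_hinge (a point): Middle of the lid's hinge line, on the case's far (+x) top edge, at the lid's inner face; turns with the lid. The hinge line is along the case's y. From here the lid reaches 164 mm along its own -x (towards the front when closed), 230 mm wide, 8 mm thick; its own z is the outward normal of its outer face (up when closed).
- lid_handle (a point): Grip point of the black knob on the lid's outer face, 134 mm from the hinge line, in the middle of the width; it stands 35 mm off the outer face. Turns with the lid.
- adapter: Brass adapter block, 24 x 24 x 20 mm with a 30 mm spout, lying in the rear bay of the case. Leave it.
- spatula: Blue-handled spatula lying between the cell and the case. Leave it.
- screwdriver: Red-handled screwdriver lying on the left of the bench. Leave it.
- wrench: Steel wrench lying on the right of the bench. Leave it.
- beaker: Glass beaker, 72 mm across, 90 mm high. Leave it.
- wash_bottle: White bottle with red cap, 68 mm across, 150 mm high. Leave it.
- dish: Steel weighing dish, 90 mm across, 30 mm high. Leave it.
Not all that is in view belongs to the job. Leave any green or yellow look-alike of the gauge alone.

How it is judged:
By the outcome, as a careful person would: the job done as asked, in the order asked, and still so for the second after the job is handed in, with the robot touching nothing.
It also fails if it takes over 72 s, if anything falls off the work surface, if the arm or the gripper's body presses on something with over 40 N, if the wrist force passes 120 N, or if a joint passes its speed limit or range.

## Working session

There is one attempt and no reset: what is moved stays moved. The work goes in short steps, Python scripts to look and compute and a shell command to move; the robot and the scene stay as the last step left them, time stands still between calls to the robot, and variables do not carry over. Pictures are saved under pics/ and viewed, at most 10 in all, crops included, and the job is handed in when it is done.

```bash
ls; mkdir -p pics; python3 - <<'E'
from cell import read_state, imaging, manip
import cv2, json
s=read_state();print(s)
for n in("scene","side","wrist"):
    p=imaging.camera_params(n);print(n,p)
ims={n:imaging.capture(n) for n in("scene","side","wrist")}
for n in ims: cv2.imwrite(f"pics/{n}0.png",ims[n])
E
```

```text
pics
{'t': 0.0, 'joints': array([-1.78531927e-01,  5.28471958e-01,  1.43391359e+00, -9.02053145e-06,
        1.18138598e+00, -1.78492040e-01]), 'qd': array([-0.00108222,  0.00092424, -0.00102852, -0.00112172, -0.00036975,
        0.00089491]), 'joint_efforts': array([ 2.50220628e-04, -4.42344439e+01, -1.78024775e+01, -2.06930472e-04,
        8.36740597e-03,  2.24214921e-05]), 'eef_pos': array([6.24281099e-01, 1.36721576e-04, 2.30326466e-01]), 'tool_rot': array([ 7.07119250e-01,  7.07093473e-01, -6.24746802e-04, -8.92517237e-04]), 'contact_force': array([ 0.95117414, -0.62516155,  0.42602966]), 'ft_torque': array([-0.01217303,  0.01563467, -0.02199179]), 'gripper_force': 0.0, 'width': 0.0853865557779351}
scene {'vertical_fov': 57.95128843692257, 'cx': 321.22419507440827, 'cy': 201.07920182725357, 'distortion': array([-0.03875577,  0.        ,  0.        ,  0.        ,  0.        ]), 'R': array([[ 0.58116031,  0.81378175, -0.00345706],
       [ 0.45566651, -0.328927  , -0.82714876],
       [-0.67425568,  0.47913076, -0.5619724 ]]), 't': array([-0.31448532, -0.11326259,  1.36033744])}
s
[... 200 characters left out ...]
097747,  0.00674269],
       [-0.11298651,  0.66166023, -0.74124206],
       [ 0.1148619 , -0.7323196 , -0.67120395]]), 't': array([0.471531  , 0.11930538, 1.19673227])}
wrist {'vertical_fov': 63.46674479221573, 'cx': 320.4184312625256, 'cy': 192.3025513665622, 'distortion': array([0.01202724, 0.        , 0.        , 0.        , 0.        ]), 'T_tool_cam': array([[ 1.12018199e-03, -9.54281280e-01, -2.98907985e-01,
         7.78139436e-02],
       [ 9.99999074e-01,  1.29976700e-03, -4.02004541e-04,
        -4.38571981e-05],
       [ 7.72136144e-04, -2.98907258e-01,  9.54281853e-01,
        -1.43684227e-01],
       [ 0.00000000e+00,  0.00000000e+00,  0.00000000e+00,
         1.00000000e+00]])}
```

View pics/scene0.png

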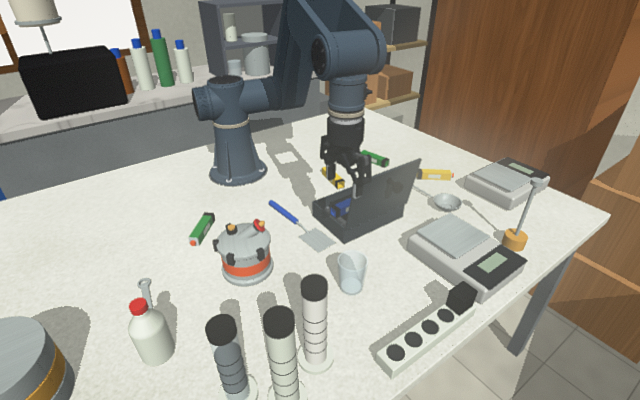

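View pics/side0.png

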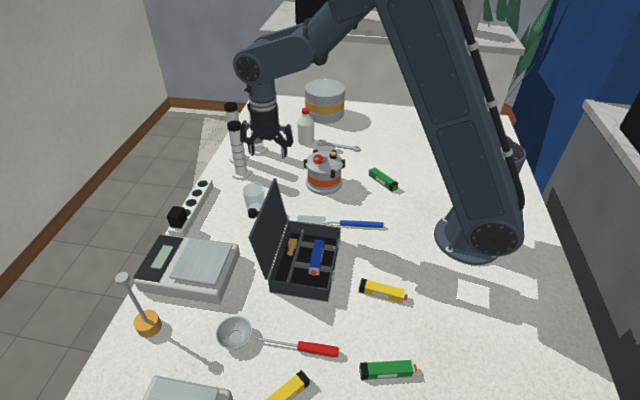

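Scene: cell at about (245,255) with its stem region near (265,228); case at (365,205), with a blue object inside at (342,208). Side: gauge candidates are the blue one in the case (316,258), green (383,179) and (388,369), and yellow (383,290) and (290,388). The blue spatula handle at (362,224) is not a gauge. Only the one in the case is blue, square and on ribs; I'll confirm it in an enlarged crop.

```bash
python3 - <<'E'
import cv2, numpy as np
s=cv2.imread("pics/scene0.png");d=cv2.imread("pics/side0.png");w=cv2.imread("pics/wrist0.png")
def c(i,x,y,a,b,k): return cv2.resize(i[y:y+b,x:x+a],None,fx=k,fy=k,interpolation=cv2.INTER_CUBIC)
A=c(s,205,210,80,80,3.75); B=c(d,285,135,80,80,3.75)
C=c(d,240,170,125,150,2.0)
m=np.zeros((600,800,3),np.uint8)
m[:300,:300]=A; m[:300,300:600]=B; m[300:600,:250]=C
m[300:600,255:735]=cv2.resize(w,(480,300),interpolation=cv2.INTER_AREA)
cv2.imwrite("pics/mos1.png",m)
E
```

```text
(no output)
```

View pics/mos1.png

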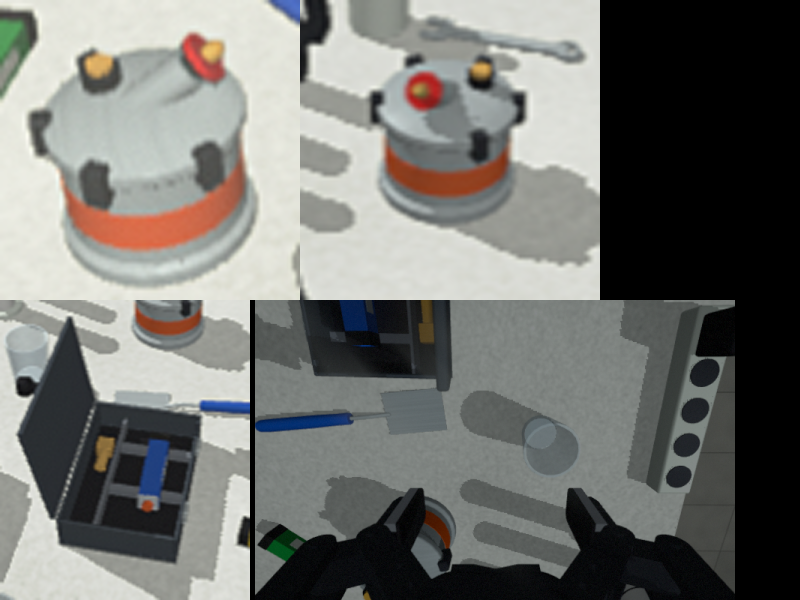

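The gauge is confirmed: blue barrel on the ribs with an orange tip toward +y, and the green and yellow ones are look-alikes. The stem (red collar, brass tip) points towards the side camera, which is roughly +y. Now I'll measure.

```bash
cat > h.py <<'E'
import cv2, numpy as np
from scipy.spatial.transform import Rotation as Ro
from cell import read_state, imaging
def grab(n,save=None):
    s=read_state(); im=imaging.capture(n)
    if save: cv2.imwrite(f"pics/{save}.png",im)
    return im,cam(n,s)
def cam(n,s):
    p=imaging.camera_params(n); f=200/np.tan(np.radians(p["vertical_fov"])/2)
    K=np.array([[f,0,p["cx"]],[0,f,p["cy"]],[0,0,1]])
    if "R" in p: R,t=np.array(p["R"]),np.array(p["t"])
    else:
        T=np.eye(4);T[:3,:3]=Ro.from_quat(s["tool_rot"]).as_matrix();T[:3,3]=s["eef_pos"]
        M=np.linalg.inv(T@np.array(p["T_tool_cam"]));R,t=M[:3,:3],M[:3,3]
    return dict(K=K,d=np.array(p["distortion"]),R=R,t=t)
def ray(c,uv):
    u=cv2.undistortPoints(np.array([[uv]],float),c["K"],c["d"])[0,0]
    d=c["R"].T@np.array([u[0],u[1],1]);return -c["R"].T@c["t"],d/np.linalg.norm(d)
def onz(c,uv,z):
    o,d=ray(c,uv);return o+d*(z-o[2])/d[2]
def proj(c,X): return cv2.projectPoints(np.array([X],float),cv2.Rodrigues(c["R"])[0],c["t"],c["K"],c["d"])[0][0,0]
def tri(L):
    A=np.zeros((3,3));b=np.zeros(3)
    for c,uv in L:
        o,d=ray(c,uv);P=np.eye(3)-np.outer(d,d);A+=P;b+=P@o
    X=np.linalg.solve(A,b);return X,[np.round(proj(c,X)-uv,1) for c,uv in L]
def mask(im,lo,hi,roi=None):
    m=cv2.inRange(cv2.cvtColor(im,cv2.COLOR_BGR2HSV),np.array(lo),np.array(hi))
    if roi: z=np.zeros_like(m);x,y,w,h=roi;z[y:y+h,x:x+w]=m[y:y+h,x:x+w];m=z
    return m
def cen(m):
    n,l,st,c=cv2.connectedComponentsWithStats(m)
    i=1+np.argmax(st[1:,4]);return c[i],st[i],(l==i).astype(np.uint8)
E
python3 - <<'E'
from h import *
s=read_state();C={n:cam(n,s) for n in("scene","side","wrist")}
I={n:cv2.imread(f"pics/{n}0.png") for n in C}
roi={"scene":(250,215,22,20),"side":(308,148,24,20)}
def red(im,r): return mask(im,(0,170,60),(6,255,255),r)|mask(im,(172,150,60),(180,255,255),r)
P={}
for n in roi:
    r=red(I[n],roi[n]);b=mask(I[n],(11,100,90),(30,255,255),roi[n])
    cr,sr,mr=cen(r);cb,sb,_=cen(b);h=cv2.convexHull(cv2.findContours(mr,0,1)[0][0])
    e=cv2.fitEllipse(cv2.findContours(mr,0,1)[0][0]);P[n]=(e[0],cb);print(n,e,cr,sr,cb,sb)
print("collar",tri([(C[n],P[n][0]) for n in roi]));print("brass",tri([(C[n],P[n][1]) for n in roi]))
# orange band of the cell, gauge, case
for n,r in (("scene",(210,230,70,55)),("side",(300,160,50,40))):
    print(n,"band",cen(mask(I[n],(4,120,80),(14,255,255),r))[1])
c,st,m=cen(mask(I["side"],(105,120,50),(130,255,255),(300,235,35,50)));print("gauge side",c,st,onz(C["side"],c,.031))
o=cen(mask(I["side"],(3,120,90),(16,255,255),(300,255,30,30)))[0];print("tip",o,onz(C["side"],o,.031))
bx=cv2.boxPoints(cv2.minAreaRect(cv2.findNonZero(m)));print([np.round(onz(C["side"],p,.045),3) for p in bx])
for p in [(203,405-0)]: pass
# case corners seen in the side picture (top rim, z .055): hand-read from crop C
for p in [(270,292),(328,298),(340,230),(288,222)]: print("rim",p,np.round(onz(C["side"],p,.055),3))
for p in [(355,224),(313,219),(384,225)]: print("spat",np.round(onz(C["side"],p,.005),3))
E
```

```text
scene ((254.99830627441406, 223.49832153320312), (0.7056478261947632, 23.12367820739746), 134.98033142089844) [255.   223.25] [254 222   3   3   4] [261.11538462 223.30769231] [259 221   5   6  26]
side ((317.5, 159.0), (7.42189359664917, 8.402122497558594), 0.0) [317.8        159.13333333] [314 155   8   9  45] [316.66666667 158.75      ] [315 157   4   4  12]
collar (array([ 0.4998125 , -0.1614152 ,  0.13362386]), [array([1.7, 1.2]), array([ 1.1, -1. ])])
brass (array([ 0.50484161, -0.15176659,  0.13671815]), [array([-0., -0.]), array([-0.,  0.])])
scene band [223 254  47  23 396]
side band [308 174  32  13 204]
gauge side [316.52508361 253.38461538] [309 239  16  30 299] [0.45295793 0.1631873  0.031     ]
tip [313.125      272.66666667] [0.45103296 0.2330366  0.031     ]
[array([0.465, 0.225, 0.045]), array([0.471, 0.12 , 0.045]), array([0.436, 0.121, 0.045]), array([0.433, 0.225, 0.045])]
rim (270, 292) [0.547 0.33  0.055]
rim (328, 298) [0.397 0.323 0.055]
rim (340, 230) [0.395 0.082 0.055]
rim (288, 222) [0.556 0.075 0.055]
spat [ 0.354 -0.     0.005]
spat [0.491 0.    0.005]
spat [ 0.261 -0.011  0.005]
```

```bash
python3 -m creep '[0.01,-0.034,0,0,0.01,-0.034,0,0,0.01,-0.034,0,0,0.01,-0.034,0,0,0.01,-0.034,0,0,0,0,0,0,0,0,0,0]' 0.62 40; python3 - <<'E'
from h import *
import pickle
im,c=grab("wrist","w1");pickle.dump(c,open("c1.pkl","wb"))
E
python3 -m creep '[0.02,0,0,0,0.03,0,0,0,0.03,0,0,0,0.02,0,0,0,0,0,0,0,0,0,0,0]'; python3 - <<'E'
from h import *
import pickle
im,c=grab("wrist","w2");pickle.dump(c,open("c2.pkl","wb"))
a=cv2.imread("pics/w1.png")
cv2.imwrite("pics/mos2.png",np.hstack([cv2.resize(a,(400,250)),cv2.resize(im,(400,250))]))
for p in (1,2):
    cc=pickle.load(open(f"c{p}.pkl","rb"));I=cv2.imread(f"pics/w{p}.png")
    g=cen(mask(I,(105,120,40),(130,255,255),(0,0,640,300)));print(g[:2])
    o=mask(I,(3,120,90),(14,255,255),(0,0,640,300));print("orange",cen(o)[:2] if o.any() else None)
E
```

```text
t: 0.73
eef_pos: [0.4527, 0.0508, 0.2313]
tool_rot: [0.707, 0.707, -0.0, -0.001]
contact_force: [0.0, 0.8, 0.5]
width: 0.0535
gripper_force: 0.0
t: 1.28
eef_pos: [0.4566, 0.1505, 0.2313]
tool_rot: [0.706, 0.708, 0.0, 0.001]
contact_force: [0.1, -0.2, 0.4]
width: 0.0531
gripper_force: 0.0
(array([320.96944083,  48.64011704]), array([ 305,    0,   32,  100, 3076], dtype=int32))
orange None
(array([315.86666667, 144.42375887]), array([ 301,   95,   30,  102, 2820], dtype=int32))
orange (array([315.38970588,  86.16911765]), array([308,  82,  16,   9, 136], dtype=int32))
```

View pics/mos2.png

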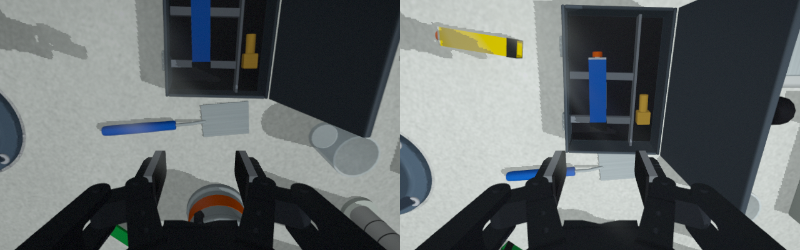

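Left picture: the gauge runs up to the top edge, with its mouth end at full-size pixel (321,100). Right picture: gauge centre (316,144), orange tip (315,86), case −x−y corner at about (266,245), knob of the lid at (780,110) in the mosaic. Next I'll triangulate the gauge and the case rim.

```bash
python3 - <<'E'
from h import *
import pickle
C=[pickle.load(open(f"c{p}.pkl","rb")) for p in(1,2)];I=[cv2.imread(f"pics/w{p}.png") for p in(1,2)]
L=[];W=[];K=[]
for c,i in zip(C,I):
    m=cen(mask(i,(105,120,40),(130,255,255),(0,0,640,300)))[2]
    ys,xs=np.nonzero(m);y1=ys.max()
    row=lambda y:xs[ys==y]
    f=[(row(y).min(),row(y).max()+1) for y in range(y1-45,y1-4)]
    ly=np.arange(y1-45,y1-4);pl=np.polyfit(ly,[a for a,b in f],1);pr=np.polyfit(ly,[b for a,b in f],1)
    lo=y1+1
    L.append(((np.polyval(pl,lo)+np.polyval(pr,lo))/2-.5,lo-.5));W.append((np.polyval(pl,lo),np.polyval(pr,lo)))
    # case: dark blob
    d=cv2.inRange(cv2.cvtColor(i,cv2.COLOR_BGR2GRAY),0,75)
    # left wall outer edge & bottom outer edge
    L1=[];y0=20 if c is C[0] else 60
    yy=range(y0,y0+110 if c is C[0] else 220)
    for y in yy:
        x=np.nonzero(d[y,200:300])[0]
        if len(x):L1.append((y,200+x[0]))
    L1=np.array(L1);med=np.median(L1[:,1]);L1=L1[abs(L1[:,1]-med)<10]
    pe=np.polyfit(L1[:,0],L1[:,1],1)
    B=[]
    for x in range(290,420,4):
        r=(120,175) if c is C[0] else (215,275)
        y=np.nonzero(d[r[0]:r[1],x])[0]
        if len(y):B.append((x,r[0]+y[-1]+1))
    B=np.array(B);B=B[abs(B[:,1]-np.median(B[:,1]))<6];pb=np.polyfit(B[:,0],B[:,1],1)
    y=(pb[0]*pe[1]+pb[1])/(1-pb[0]*pe[0]);K.append((np.polyval(pe,y),y));print("case lines",pe,pb,len(L1),len(B))
X,e=tri(list(zip(C,L)));print("blue end",L,X,e)
X2,e=tri(list(zip(C,K)));print("case corner",K,X2,e)
c=C[1];z=X[2]
m=cen(mask(I[1],(105,120,40),(130,255,255),(0,0,640,300)))[2];r=cv2.minAreaRect(cv2.findNonZero(m));print(r)
print([np.round(onz(c,p,.045),4) for p in cv2.boxPoints(r)])
print("orange",onz(c,(315.4,86),.031+.005))
for k,(c,w) in enumerate(zip(C,W)): print("edges",[np.round(onz(c,(q-.5,L[k][1]),.045),4) for q in w])
E
```

```text
case lines [4.82519216e-02 2.59577959e+02] [2.59859626e-02 1.46497939e+02] 110 33
case lines [-2.37826673e-02  2.69923932e+02] [1.94805195e-02 2.36896104e+02] 160 22
blue end [(np.float64(321.56027874564467), np.float64(99.5)), (np.float64(316.7780487804879), np.float64(196.5))] [0.45300265 0.12065054 0.04646328] [array([-0.1, -0. ]), array([0.1, 0. ])]
case corner [(np.float64(266.9815270109141), np.float64(153.43571091525135)), (np.float64(264.1675223922657), np.float64(242.0422244621871))] [0.3959909  0.06773557 0.04807935] [array([-1.6, -0.1]), array([ 1.5, -0. ])]
((315.5, 145.5), (101.0, 29.0), 90.0)
[array([0.4375, 0.2244, 0.045 ]), array([0.4658, 0.2245, 0.045 ]), array([0.467 , 0.1208, 0.045 ]), array([0.4359, 0.1207, 0.045 ])]
orange [0.45141104 0.23287383 0.036     ]
edges [array([0.4385, 0.1206, 0.045 ]), array([0.4678, 0.1206, 0.045 ])]
edges [array([0.4385, 0.1201, 0.045 ]), array([0.4672, 0.1202, 0.045 ])]
```

```bash
python3 -m creep '[-0.0045,-0.0038,0,0,0,0,0.03,0,0,0,0.03,0,0,0,0.03,0,0,0,0.03,0,0,0,0.03,0,0,0,0.025,0,0,0,0.02,0,0,0,0.015,0,0,0,0.009,0,0,0,0,0,0,0,0,0]'; python3 - <<'E'
from h import *
import pickle
C=[pickle.load(open(f"c{p}.pkl","rb")) for p in(1,2)]
print(onz(C[0],(267,153.4),.055),onz(C[1],(264.2,242),.055), onz(C[0],(330,155),.055),onz(C[1],(330,243.3),.055))
print("rib",onz(C[1],(300,189),.017),onz(C[1],(300,120),.017))
E
```

```text
t: 2.33
eef_pos: [0.4514, 0.1447, 0.0123]
tool_rot: [0.708, 0.707, -0.0, -0.0]
contact_force: [-0.6, -0.6, -0.1]
width: 0.053
gripper_force: 0.0
[0.39878952 0.06900242 0.055     ] [0.39572204 0.07117162 0.055     ] [0.46174067 0.06755961 0.055     ] [0.46736506 0.06979799 0.055     ]
rib [0.43317397 0.12005885 0.017     ] [0.43440952 0.19814516 0.017     ]
```

```bash
python3 -m creep '[0,0,0,0,0,0,0,0,0,0,0,0,0,0,0,0,0,0,0,0,0,0,0,0]' 0 50
```

```text
t: 2.83
eef_pos: [0.4521, 0.1455, 0.0135]
tool_rot: [0.707, 0.707, 0.001, 0.001]
contact_force: [0.0, -1.8, 6.1]
width: 0.0271
gripper_force: 50.0
```

```bash
python3 -m creep '[0,0,-0.01,0,0,0,-0.02,0,0,0,-0.02,0,0,0,-0.02,0,-0.02,0,0,0,-0.03,0,0,0,-0.03,0,0,0,-0.02,0,0,0,-0.0085,0,0,0,0,0,0,0,0,0,0,0]'; python3 -m creep '[0,0,0.014,0,0,0,0.012,0,0,0,0.0,0,0,0,0,0]' - 25; python3 - <<'E'
from h import *
im,c=grab("side","s1");w,_=grab("wrist","w3")
a=cv2.resize(im[130:290,250:410],(480,480),interpolation=cv2.INTER_CUBIC)
cv2.imwrite("pics/mos3.png",np.hstack([a,cv2.resize(w,(320,200)).repeat(1,0) if 0 else cv2.copyMakeBorder(cv2.resize(w,(320,200)),0,280,0,0,0)]))
E
```

```text
t: 3.75
eef_pos: [0.451, 0.0372, 0.0826]
tool_rot: [0.708, 0.707, 0.0, -0.0]
contact_force: [0.2, 0.4, -1.5]
width: 0.0274
gripper_force: 49.6
t: 4.08
eef_pos: [0.4504, 0.0383, 0.056]
tool_rot: [0.707, 0.708, -0.001, -0.001]
contact_force: [0.3, -0.3, -1.7]
width: 0.0276
gripper_force: 49.4
```

View pics/mos3.png

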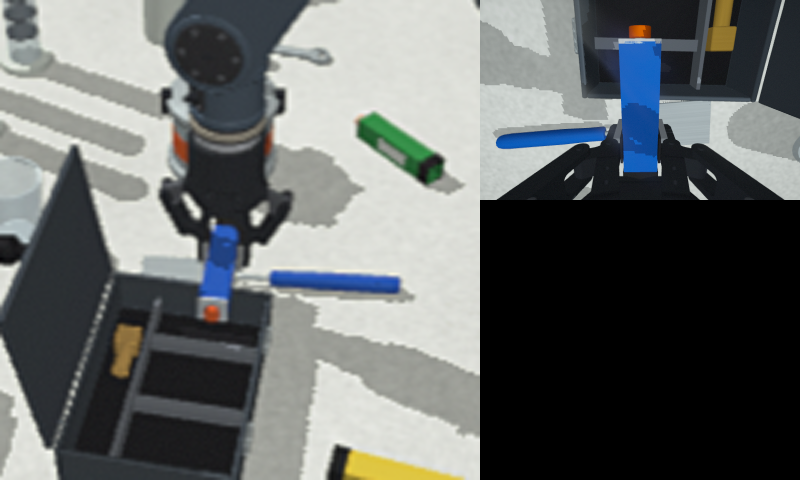

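Gauge held level, rod end over the −y wall. Now I'll pivot it in the fingers against the wall edge.

```bash
python3 -m creep '[0,0,0,0,0,0,0,0,0,0,0.003,0,0,0,0.003,0,0,0,0.003,0,0,0,0.003,0,0,0,0,0]' 0 22;  python3 -m creep '[0,0,0.003,0,0,0,0.003,0,0,0,0.003,0,0,0,0.003,0,0,0,0.001,0,0,0,0,0,0,0,0,0]'; python3 - <<'E'
from h import *
w,c=grab("wrist","w4");im,_=grab("side","s2")
a=cv2.resize(im[150:260,270:380],(330,330),interpolation=cv2.INTER_CUBIC)
w2=cv2.resize(w[50:400,160:480],(302,330))
cv2.imwrite("pics/mos4.png",np.hstack([a,w2]))
E
```

```text
t: 4.77
eef_pos: [0.4517, 0.0357, 0.0457]
tool_rot: [0.707, 0.708, -0.0, 0.001]
contact_force: [-3.2, -8.1, 15.1]
width: 0.0272
gripper_force: 54.4
t: 5.35
eef_pos: [0.4517, 0.0355, 0.0331]
tool_rot: [0.707, 0.707, 0.0, 0.001]
contact_force: [-3.9, -9.2, 18.7]
width: 0.0273
gripper_force: 61.7
```

View pics/mos4.png

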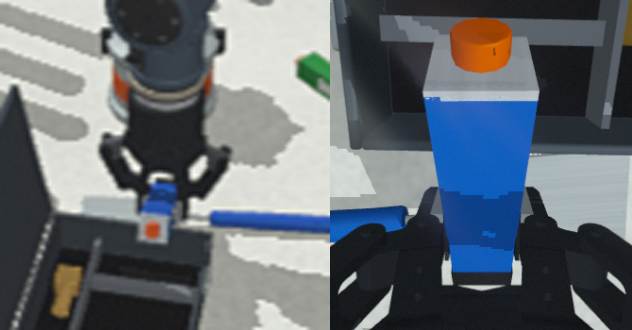

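The gauge is tilted nose-down; orange tip at (480,45) and the barrel's top face running from (428,100) to (450,272) in the right crop. I'll measure the tilt with PnP on the blue face corners.

```bash
cat > tilt.py <<'E'
from h import *
import sys
def tilt(w,c,s,verbose=1):
    m=cen(mask(w,(100,120,30),(130,255,255),(210,80,230,300)))[2]
    m=cv2.morphologyEx(m,cv2.MORPH_CLOSE,np.ones((9,9)))
    ys,xs=np.nonzero(m);y0=ys.min();y1=ys.max()
    # widths per row; robust line fits over rows clear of the fingers
    cnt=np.array([(xs[ys==y].min(),xs[ys==y].max()+1) for y in range(y0,y1+1)])
    R=np.arange(y0+12,y0+int(.55*(y1-y0)))
    pl=np.polyfit(R,cnt[R-y0,0],1);pr=np.polyfit(R,cnt[R-y0,1],1)
    mid=int((xs.min()+xs.max())/2)
    ce=np.nonzero(m[:,mid-15:mid+15].any(1))[0];t,b=ce[0],ce[-1]+1
    u=np.array([(np.polyval(pl,t),t),(np.polyval(pr,t),t),(np.polyval(pr,b),b),(np.polyval(pl,b),b)])-.5
    Lb=.1038
    # gauge: X toward mouth, top face; Y: left looking to mouth
    O=np.array([(-.06,+.014,.028),(-.06,-.014,.028),(-.06+Lb,-.014,.028),(-.06+Lb,.014,.028)])
    O[:,1]*=-1
    ok,rv,tv=cv2.solvePnP(O,u,c["K"],c["d"],flags=cv2.SOLVEPNP_ITERATIVE)
    Rg=c["R"].T@cv2.Rodrigues(rv)[0];tg=c["R"].T@(tv[:,0]-c["t"])
    e=(cv2.projectPoints(O,rv,tv,c["K"],c["d"])[0][:,0]-u)
    a=Rg[:,0];print("corners",u.round(1).tolist(),"err",abs(e).max().round(2))
    print("axis",a.round(3),"tilt",np.degrees(np.arcsin(-a[2])).round(1),"az",np.degrees(np.arctan2(a[1],a[0])).round(1))
    mouth=tg+Rg@np.array([.06,0,.014]);cen_=tg+Rg@np.array([0,0,.014])
    T=Ro.from_quat(s["tool_rot"]).as_matrix()
    print("mouth",mouth.round(4),"mid",cen_.round(4),"mouth in tool",(T.T@(mouth-s["eef_pos"])).round(4))
    return a,mouth
E
python3 - <<'E'
from tilt import *
s=read_state();tilt(cv2.imread("pics/w4.png"),cam("wrist",s),s)
c=cam("wrist",s)
f=lambda x,y:(160+(x-330)/302*320,50+y/330*350)
P=[f(428,98),f(537,98),f(529,38),f(432,38)]
O=np.array([(-14,14,0),(14,14,0),(14,-14,0),(-14,-14,0)],float)/1e3
n,rs,ts,_=cv2.solvePnPGeneric(O,np.array(P),c["K"],c["d"],flags=cv2.SOLVEPNP_IPPE)
for r in rs: print("end face normal",(c["R"].T@cv2.Rodrigues(r)[0])[:,2])
E
```

```text
corners [[258.3, 156.5], [380.3, 156.5], [350.3, 339.5], [291.9, 339.5]] err 1.8
axis [ 0.008 -0.895 -0.445] tilt 26.4 az -89.5
mouth [ 0.4522 -0.0022  0.0371] mid [0.4517 0.0515 0.0638] mouth in tool [-0.0377  0.0004 -0.0039]
end face normal [-0.01092871 -0.86874681 -0.49513589]
end face normal [ 0.01287963  0.77068081 -0.6370912 ]
```

```bash
cat > tip.py <<'E'
from h import *
def run(tag,z0=.0185,off=.0889):
    s=read_state();T=Ro.from_quat(s["tool_rot"]).as_matrix();Cc=s["eef_pos"]-T[:,2]*z0
    g=-T[:,0];g[2]=0  # gauge heading (towards mouth) is -tool x
    g/=np.linalg.norm(g)
    im,c=grab("side",tag+"s");w,cw=grab("wrist",tag+"w");sc,cs=grab("scene",tag+"c")
    A=lambda L,th:Cc-(g*np.cos(th)-np.array([0,0,np.sin(th)]))*L
    p=proj(c,A(off-.003,np.radians(32)));x,y=p.astype(int)
    o=mask(im,(3,120,80),(16,255,255),(x-14,y-14,28,28));q,st,_=cen(o)
    ths=np.radians(np.arange(0,60,.5));e=[np.linalg.norm(proj(c,A(off-.003,t))-q) for t in ths];k=np.argmin(e)
    print("side tip",q.round(1),st,"tilt",np.degrees(ths[k]),"resid px",round(e[k],2),proj(c,A(off-.003,ths[k]))-q)
    ow=mask(w,(3,120,80),(16,255,255),(200,0,240,200));qw=cen(ow)[0]
    X,er=tri([(c,q),(cw,qw)]);d=Cc-X;print("tri tip",X.round(4),er,"len",np.linalg.norm(d).round(4),"tilt",np.degrees(np.arctan2(-d[2],np.hypot(*d[:2]))).round(1)*-1 if 0 else np.degrees(np.arcsin(-d[2]/np.linalg.norm(d))).round(1))
    return im,w,sc,c,cw,cs
E
python3 -m creep '[0,0,-0.02,0,0,0,-0.03,0,0,0,-0.03,0,0,0,-0.03,0,0,0,0,0,0,0,0,0]' 0 60; python3 - <<'E'
from tip import *
from tilt import tilt
im,w,sc,c,cw,cs=run("p1")
print(-cs["R"].T@cs["t"]);tilt(w,cw,read_state())
E
```

```text
t: 5.95
eef_pos: [0.4522, 0.0368, 0.1426]
tool_rot: [0.707, 0.707, 0.001, 0.002]
contact_force: [-0.6, -0.6, -2.3]
width: 0.0273
gripper_force: 60.0
side tip [320.6 198.4] [318 196   6   6  23] tilt 27.5 resid px 0.37 [-0.36237641  0.04961132]
tri tip [0.4509 0.1137 0.2017] [array([0.1, 0. ]), array([ 0.5, -0.1])] len 0.0869 tilt 27.9
[ 1.15159161 -0.43311222  0.6696999 ]
corners [[259.9, 154.5], [379.8, 154.5], [351.1, 339.5], [240.4, 339.5]] err 23.77
axis [-0.106 -0.887 -0.449] tilt 26.7 az -96.8
mouth [0.4372 0.0017 0.1488] mid [0.4435 0.0549 0.1757] mouth in tool [-0.0355 -0.0129 -0.0086]
```

```bash
python3 -m creep '[0,0,0.03,0,0,0,0.03,0,0,0,0.03,0,0,0,0.015,0,0,0,0.004,0,0,0,0.003,0,0,0,0.002,0,0,0,0.002,0,0,0,0,0]' 0 25;python3 -m creep '[0,0,0,0,0,0,-0.02,0,0,0,-0.03,0,0,0,-0.03,0,0,0,-0.03,0,0,0,0,0,0,0,0,0]' 0 60; python3 - <<'E'
from tip import *
im,w,sc,c,cw,cs=run("p2")
E
```

```text
t: 6.85
eef_pos: [0.4495, 0.0366, 0.0252]
tool_rot: [0.707, 0.707, -0.001, -0.001]
contact_force: [-3.3, -5.6, 14.7]
width: 0.0272
gripper_force: 63.8
t: 7.43
eef_pos: [0.4515, 0.037, 0.1353]
tool_rot: [0.707, 0.707, 0.0, 0.0]
contact_force: [0.2, 0.6, -2.2]
width: 0.0275
gripper_force: 61.6
side tip [324.2 185. ] [320 184   9   3  26] tilt 56.5 resid px 1.96 [-1.94738321 -0.23395216]
tri tip [0.4467 0.1092 0.2456] [array([-1.5,  0. ]), array([-37.8,   6. ])] len 0.1169 tilt 51.8
```

```bash
python3 - <<'E'
from h import *
s=read_state();im=cv2.imread("pics/p2s.png");c=cam("side",s);w=cv2.imread("pics/p2w.png");cw=cam("wrist",s)
m=mask(im,(3,120,80),(16,255,255),(295,175,50,40))
n,l,st,ce=cv2.connectedComponentsWithStats(m);print(st[1:],ce[1:].round(1))
qw=cen(mask(w,(3,120,80),(16,255,255),(200,0,240,200)))[0]
T=Ro.from_quat(s["tool_rot"]).as_matrix();C=s["eef_pos"]-T[:,2]*.0185
for q in ce[1:]:
    X,er=tri([(c,q),(cw,qw)]);d=C-X;print(q.round(1),X.round(4),er,np.linalg.norm(d).round(4),np.degrees(np.arcsin(-d[2]/np.linalg.norm(d))).round(1))
E
```

```text
[[334 175   7   9  38]
 [313 179   4   3   9]
 [320 181   9   6  49]
 [319 191   5   6  23]] [[336.9 179.6]
 [314.7 180. ]
 [324.  183.7]
 [321.2 193.6]]
[336.9 179.6] [0.4302 0.1113 0.2684] [array([-7.8, -0.2]), array([-705.9,   75.9])] 0.1393 56.6
[314.7 180. ] [0.4585 0.1148 0.2658] [array([ 3.3, -0.1]), array([248.6, -50.2])] 0.138 55.5
[324.  183.7] [0.4467 0.1102 0.2509] [array([-1.3,  0. ]), array([-41.5,   6.7])] 0.123 53.5
[321.2 193.6] [0.4504 0.1047 0.2113] [array([ 0.2, -0. ]), array([ 2.6, -0.5])] 0.0898 41.3
```

```bash
sed -i 's/(210,80,230,300)/(250,80,135,300)/' tilt.py; python3 - <<'E'
from tilt import *
s=read_state()
for n in("p1w","p2w"):
    w=cv2.imread(f"pics/{n}.png");tilt(w,cam("wrist",s),s)
a=cv2.imread("pics/p2w.png")[40:400,180:460];b=cv2.resize(cv2.imread("pics/p2s.png")[140:240,270:370],(360,360),interpolation=cv2.INTER_CUBIC)
cv2.imwrite("pics/mos5.png",np.hstack([a,b]))
E
```

```text
corners [[258.9, 154.5], [379.8, 154.5], [351.1, 339.5], [277.9, 339.5]] err 5.46
axis [-0.025 -0.895 -0.445] tilt 26.4 az -91.6
mouth [ 0.4464 -0.      0.1383] mid [0.4479 0.0537 0.165 ] mouth in tool [-0.0373 -0.0033 -0.0048]
corners [[251.3, 221.5], [388.2, 221.5], [350.9, 331.5], [290.8, 331.5]] err 0.09
axis [ 0.001 -0.789 -0.615] tilt 37.9 az -89.9
mouth [0.4499 0.0035 0.131 ] mid [0.4499 0.0508 0.1679] mouth in tool [-0.0338  0.0002  0.0025]
```

View pics/mos5.png

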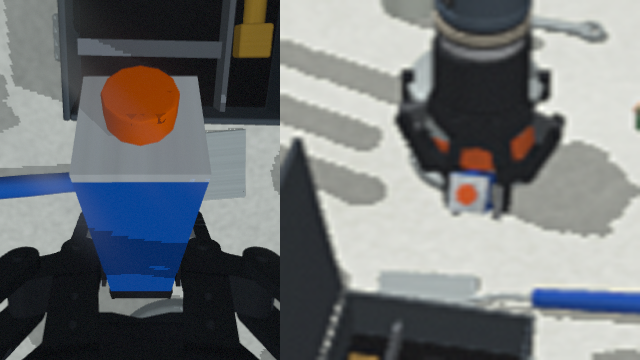

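Wrist crop: the orange tip, end face and blue top are clear, and the PnP fit is good at 0.09 px. The tilt is about 38°, against 35° wanted. Now I'll look at the stem from the wrist at two places.

```bash
python3 -m creep '[0,0,-0.03,0,0,0,-0.03,0,-0.01,0,-0.025,0,-0.03,0,0,0,-0.03,-0.005,0,0,-0.03,-0.005,0,0,-0.03,0,0,0,-0.02,0,0,0,-0.01,0,0,0,0,0,0,0,0,0,0,0]'; python3 - <<'E'
from h import *
import pickle
im,c=grab("wrist","v1");pickle.dump(c,open("v1.pkl","wb"))
E
python3 -m creep '[-0.02,0,0,0,-0.02,0,0,0,-0.02,0,0,0,0,0,0,0,0,0,0,0]'; python3 - <<'E'
from h import *
import pickle
im,c=grab("wrist","v2");pickle.dump(c,open("v2.pkl","wb"))
cv2.imwrite("pics/mos6.png",np.hstack([cv2.resize(cv2.imread("pics/v1.png"),(400,250)),cv2.resize(im,(400,250))]))
E
```

```text
t: 8.5
eef_pos: [0.4403, -0.1223, 0.219]
tool_rot: [0.708, 0.707, -0.0, -0.002]
contact_force: [0.2, 0.0, -1.4]
width: 0.0273
gripper_force: 61.5
t: 8.97
eef_pos: [0.4411, -0.182, 0.22]
tool_rot: [0.707, 0.707, 0.0, -0.001]
contact_force: [-0.3, 0.1, -1.2]
width: 0.0275
gripper_force: 61.4
```

View pics/mos6.png

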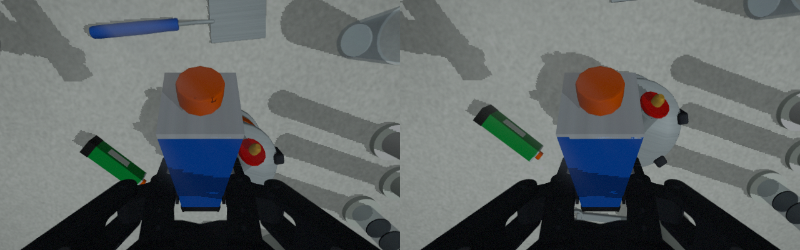

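Views: collar and brass tip at (406,240) in v1 and at (411,160) in v2 (full-size pixels). Triangulating the tip, collar and cell axis next.

```bash
python3 - <<'E'
from h import *
import pickle
from scipy.optimize import fsolve
s=read_state();B=[];D=[];H=[]
for n,roi in(("v1",(384,215,50,55)),("v2",(390,135,50,55))):
    im=cv2.imread(f"pics/{n}.png");c=pickle.load(open(n+".pkl","rb"))
    r=mask(im,(0,150,50),(7,255,255),roi)|mask(im,(172,150,50),(180,255,255),roi);b=mask(im,(12,90,70),(32,255,255),roi)
    cb,sb,mb=cen(b);_,sr,mr=cen(r);e=cv2.fitEllipse(cv2.convexHull(cv2.findNonZero(mr|mb)))
    er=cv2.fitEllipse(cv2.convexHull(cv2.findNonZero(mr)))
    # brass extreme point away from the collar
    p=cv2.findNonZero(mb)[:,0].astype(float);v=cb-np.array(er[0]);v/=np.linalg.norm(v);t=p[(p-cb)@v>((p-cb)@v).max()-3].mean(0)
    print(n,"brass",cb,sb,"red ell",er,"tip",t)
    B.append((c,cb));D.append((c,np.array(er[0])));H.append((c,t))
b,e1=tri(B);d,e2=tri(D);h,e3=tri(H);print("brass",b,e1,"\ncollar",d,e2,"\ntipmost",h,e3)
cs,cd=cam("scene",s),cam("side",s)
f=lambda q:[proj(cs,[*q,.05])[0]-246,proj(cd,[*q,.05])[0]-323.5]
q=fsolve(f,[.5,-.22]);print("cell axis",q,"az from cell",np.degrees(np.arctan2(*(b[:2]-q)[::-1])), "az collar-brass",np.degrees(np.arctan2(*(b-d)[:2][::-1])))
E
```

```text
v1 brass [407.72761194 238.99253731] [397 230  21  19 268] red ell ((402.7488098144531, 243.30963134765625), (38.409263610839844, 46.79557800292969), 141.10601806640625) tip [413.92307692 233.15384615]
v2 brass [412.82142857 160.72619048] [402 150  22  22 336] red ell ((406.59039306640625, 167.71990966796875), (36.548519134521484, 50.42446517944336), 125.83514404296875) tip [419.17241379 153.34482759]
brass [ 0.5057137  -0.15072245  0.14019736] [array([-0., -0.]), array([0., 0.])] 
collar [ 0.50353765 -0.15705121  0.13456948] [array([-0.4, -0. ]), array([0.4, 0. ])] 
tipmost [ 0.50935123 -0.14522031  0.14170612] [array([-0.2, -0. ]), array([0.2, 0. ])]
cell axis [ 0.48663788 -0.19458413] az from cell 66.49536707560766 az collar-brass 71.025216565178
```

```bash
python3 - <<'E'
from h import *
import pickle
f=np.array([.5032,-.1571,.1345])
for n in("v1","v2"):
    c=pickle.load(open(n+".pkl","rb"))
    for az in(55,60,65,70,75,80):
        a=np.array([np.cos(np.radians(35))*np.cos(np.radians(az)),np.cos(np.radians(35))*np.sin(np.radians(az)),np.sin(np.radians(35))])
        u=np.linalg.svd(a[None])[2][1:]
        # outline of disc of r 18 (both faces): hull ellipse
        P=[f+k*a+.018*(np.cos(t)*u[0]+np.sin(t)*u[1]) for t in np.linspace(0,6.28,40) for k in(-.003,.003)]
        e=cv2.fitEllipse(cv2.convexHull(np.array([proj(c,p) for p in P],np.float32)))
        print(n,az,"ellipse",np.round(e[1],1),round(e[2],1),"tip",proj(c,f+.015*a).round(1),"brassmid",proj(c,f+.009*a).round(1))
E
```

```text
v1 55 ellipse [37.8 49.9] 146.8 tip [415.2 236.2] brassmid [409.8 239.1]
v1 60 ellipse [38.9 49.9] 142.4 tip [414.1 235.5] brassmid [409.1 238.7]
v1 65 ellipse [39.9 49.8] 137.9 tip [412.8 234.8] brassmid [408.3 238.3]
v1 70 ellipse [40.9 49.8] 133.3 tip [411.5 234.3] brassmid [407.6 238. ]
v1 75 ellipse [41.7 49.7] 128.8 tip [410.2 233.9] brassmid [406.8 237.8]
v1 80 ellipse [42.5 49.7] 124.3 tip [408.8 233.6] brassmid [406.  237.6]
v2 55 ellipse [36.6 52.5] 138.8 tip [421.1 156.3] brassmid [415.1 161. ]
v2 60 ellipse [37.6 52.5] 133.6 tip [419.8 155.5] brassmid [414.3 160.6]
v2 65 ellipse [38.5 52.5] 128.5 tip [418.5 154.8] brassmid [413.5 160.1]
v2 70 ellipse [39.4 52.6] 123.2 tip [417.1 154.2] brassmid [412.7 159.8]
v2 75 ellipse [40.2 52.7] 117.9 tip [415.7 153.7] brassmid [411.9 159.5]
v2 80 ellipse [40.9 52.7] 112.6 tip [414.2 153.4] brassmid [411.  159.3]
```

```bash
python3 -m creep '[0.027,0.029,0,0,0.027,0.029,0,0,0.028,0.029,0,0,0,0,0,0.1025,0,0,0,0.1025,0,0,0,0.1025,0,0,0,0.1025,0,0,0.02,0,0,0,0.02,0,0,0,0,0,0,0,0,0]'; cat > plan.py <<'E'
from tilt import *
a=np.array([.327,.751,.574]);a/=np.linalg.norm(a);tip=np.array([.5081,-.1458,.1431])
def go(tag,stand):
    s=read_state();w,c=grab("wrist",tag);ax,mo=tilt(w,c,s)
    T=Ro.from_quat(s["tool_rot"]).as_matrix()
    print("eef",s["eef_pos"],"angle to stem",np.degrees(np.arccos(-ax@a)).round(1))
    print("mouth rel tip: along",((mo-tip)@a).round(4),"perp(world)",((mo-tip)-((mo-tip)@a)*a).round(4))
    print("move to standoff, tool axes",(T.T@(tip+a*stand-mo)).round(4),"advance dir tool",(T.T@-a).round(3))
E
python3 - <<'E'
from plan import *
s=read_state();import pickle;tilt(cv2.imread("pics/v2.png"),pickle.load(open("v2.pkl","rb")),s)
go("g1",.02)
E
```

```text
t: 9.93
eef_pos: [0.5268, -0.099, 0.1795]
tool_rot: [0.836, 0.549, -0.001, -0.002]
contact_force: [-0.2, -0.2, -0.6]
width: 0.0273
gripper_force: 61.3
corners [[251.9, 221.5], [388.2, 221.5], [351.3, 331.5], [289.9, 331.5]] err 0.79
axis [ 0.001 -0.789 -0.615] tilt 37.9 az -89.9
mouth [ 0.4412 -0.2158  0.2174] mid [ 0.4411 -0.1685  0.2543] mouth in tool [-0.1412 -0.0324 -0.0378]
corners [[252.0, 221.5], [388.1, 221.5], [351.4, 331.5], [289.3, 331.5]] err 1.11
axis [-0.315 -0.724 -0.613] tilt 37.8 az -113.5
mouth [ 0.5127 -0.1301  0.1769] mid [ 0.5316 -0.0866  0.2137] mouth in tool [-0.0341 -0.0006  0.0025]
eef [ 0.5267882 -0.0990012  0.1794644] angle to stem 2.8
mouth rel tip: along 0.0327 perp(world) [-0.0061 -0.0088  0.015 ]
move to standoff, tool axes [0.0001 0.0021 0.0223] advance dir tool [-0.819  0.     0.574]
```

```bash
python3 -m creep '[0,0.002,0.012,0,0,0,0.0105,0,0,0,0,0,-0.0082,0,0.0057,0,0,0,0,0,0,0,0,0]'; python3 - <<'E'
from plan import *
go("g2",.01)
sd,_=grab("side","g2s");sc,_=grab("scene","g2c")
f=lambda i,x,y:cv2.resize(i[y:y+80,x:x+80],(400,400),interpolation=cv2.INTER_CUBIC)
cv2.imwrite("pics/mos7.png",np.hstack([f(sc,225,180),f(sd,275,115)]))
E
```

```text
t: 10.48
eef_pos: [0.5265, -0.1098, 0.1522]
tool_rot: [0.837, 0.548, -0.0, -0.0]
contact_force: [0.5, 0.7, -1.5]
width: 0.0272
gripper_force: 61.4
corners [[252.1, 221.5], [388.1, 221.5], [351.1, 331.5], [288.5, 331.5]] err 1.37
axis [-0.317 -0.723 -0.613] tilt 37.8 az -113.7
mouth [ 0.5121 -0.1407  0.1497] mid [ 0.5312 -0.0973  0.1865] mouth in tool [-0.0341 -0.0009  0.0025]
eef [ 0.52654194 -0.10981326  0.15224894] angle to stem 2.8
mouth rel tip: along 0.0089 perp(world) [ 0.0011 -0.0016  0.0015]
move to standoff, tool axes [ 0.0019 -0.0017  0.0009] advance dir tool [-0.819  0.     0.574]
```

View pics/mos7.png

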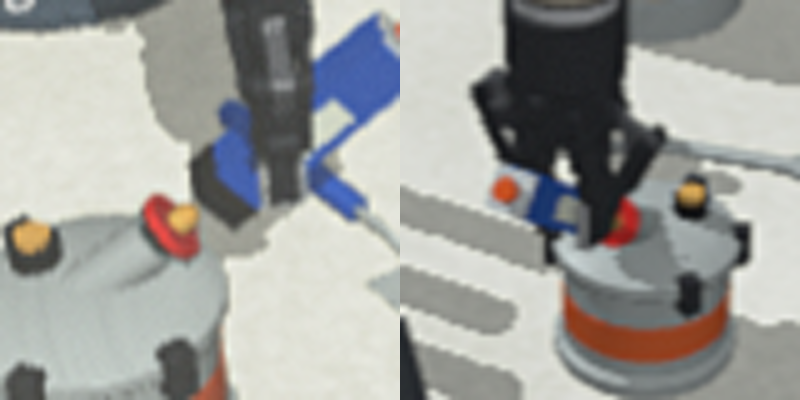

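```bash
python3 - <<'E'
from plan import *
s=read_state();c=cam("scene",s);T=Ro.from_quat(s["tool_rot"]).as_matrix()
mo=np.array([.5121,-.1407,.1497]);ax=np.array([-.317,-.723,-.613]);ax/=np.linalg.norm(ax)
y=np.cross([0,0,1],ax);y/=np.linalg.norm(y);z=np.cross(ax,y)
q=lambda X:((proj(c,X)-[225,180])*5).round(0)
print("tip",q(tip),"collar",q(tip-.012*a),"mouth",q(mo))
for sy,sz in((1,1),(1,-1),(-1,-1),(-1,1)):
    print(sy,sz,"mouth corner",q(mo+.014*(sy*y+sz*z)),"band end",q(mo+.014*(sy*y+sz*z)-.016*ax))
E
```

```text
tip [193. 205.] collar [174. 219.] mouth [206. 194.]
1 1 mouth corner [188. 195.] band end [213. 175.]
1 -1 mouth corner [228. 228.] band end [253. 208.]
-1 -1 mouth corner [223. 193.] band end [247. 174.]
-1 1 mouth corner [183. 161.] band end [208. 141.]
```

```bash
python3 -m creep '[0.0008,-0.001,0.0012,0,0,0,0,0,-0.0033,0,0.0023,0,-0.0033,0,0.0023,0,-0.0033,0,0.0023,0,-0.0033,0,0.0023,0,0,0,0,0,0,0,0,0]'; python3 - <<'E'
from plan import *
go("g3",-.012)
E
```

```text
t: 11.3
eef_pos: [0.5207, -0.1205, 0.1414]
tool_rot: [0.836, 0.548, -0.0, -0.0]
contact_force: [0.4, 0.1, -1.6]
width: 0.0273
gripper_force: 61.4
corners [[251.1, 218.5], [389.2, 218.5], [351.0, 331.5], [288.8, 331.5]] err 0.97
axis [-0.318 -0.725 -0.611] tilt 37.7 az -113.7
mouth [ 0.5066 -0.1508  0.1398] mid [ 0.5256 -0.1073  0.1765] mouth in tool [-0.0333 -0.0008  0.0016]
eef [ 0.52065169 -0.12053546  0.1414238 ] angle to stem 2.7
mouth rel tip: along -0.0061 perp(world) [ 0.0005 -0.0004  0.0002]
move to standoff, tool axes [-0.0047 -0.0006  0.0036] advance dir tool [-0.819  0.     0.574]
```

```bash
python3 -m creep '[-0.0033,0,0.0023,0,-0.0025,0,0.0017,0,-0.0025,0,0.0017,0,0,0,0,0,0,0,0,0]'; python3 -m creep '[-0.0016,0,0.0011,0,-0.0016,0,0.0011,0,0,0,0,0,0,0,0,0]'; python3 - <<'E'
from plan import *
s=read_state();print(s["contact_force"]@a)
w,c=grab("wrist","g4");o,st,_=cen(mask(w,(3,120,80),(16,255,255),(200,0,240,260)));print(o,st)
E
```

```text
t: 11.77
eef_pos: [0.5181, -0.1273, 0.1365]
tool_rot: [0.836, 0.548, 0.001, 0.0]
contact_force: [2.3, 4.7, 3.0]
width: 0.0273
gripper_force: 62.2
t: 12.1
eef_pos: [0.5173, -0.1295, 0.1348]
tool_rot: [0.836, 0.548, 0.002, -0.0]
contact_force: [2.0, 7.9, 5.8]
width: 0.0273
gripper_force: 62.8
9.958506023066231
[319.84964015  23.2013227 ] [ 263    0  115   54 5141]
```

```bash
python3 -m creep '[-0.0012,0,0.0008,0,0,0,0,0]' ; python3 -m creep '[-0.0012,0,0.0008,0,0,0,0,0]' ; python3 -m creep '[-0.0012,0,0.0008,0,0,0,0,0]'
```

```text
t: 12.32
eef_pos: [0.5173, -0.1296, 0.1348]
tool_rot: [0.837, 0.548, 0.003, -0.0]
contact_force: [2.7, 11.6, 11.2]
width: 0.0274
gripper_force: 63.4
t: 12.48
eef_pos: [0.5173, -0.1297, 0.1347]
tool_rot: [0.837, 0.547, 0.003, -0.001]
contact_force: [3.7, 16.7, 16.3]
width: 0.0273
gripper_force: 64.0
t: 12.65
eef_pos: [0.5174, -0.1297, 0.1347]
tool_rot: [0.837, 0.547, 0.004, -0.001]
contact_force: [4.4, 21.1, 21.4]
width: 0.0272
gripper_force: 64.7
```

The force rises with no further motion, so the collar is on its stop. I'll hold for over a second, then check the rod.

```bash
python3 -m creep '[0,0,0,0,0,0,0,0,0,0,0,0,0,0,0,0,0,0,0,0,0,0,0,0,0,0,0,0,0,0,0,0,0,0,0,0,0,0,0,0,0,0,0,0,0,0,0,0]';python3 -m creep '[0,0,0,0,0,0,0,0,0,0,0,0,0,0,0,0]'; python3 - <<'E'
from plan import *
sd,_=grab("side","g5s");w,_=grab("wrist","g5w")
E
python3 -m creep '[0.0041,0,-0.0029,0,0.0082,0,-0.0057,0,0.0123,0,-0.0086,0,0.0164,0,-0.0115,0,0.0164,0,-0.0115,0,0,0,-0.02,0,0,0,-0.02,0,0,0,0,0,0,0,0,0]'; python3 - <<'E'
from plan import *
import pickle
s=read_state();w,c=grab("wrist","g6");sd,cd=grab("side","g6s");sc,cs=grab("scene","g6c")
a_,mo=tilt(w,c,s);pickle.dump((c,),open("g6.pkl","wb"))
for n,i,cc in(("w",w,c),("s",sd,cd),("c",sc,cs)):
    for L in(.127,.15,.155,.16):
        print(n,L,proj(cc,mo-a_*L).round(1),end=" ")
    p=proj(cc,mo-a_*.15).astype(int);x,y=max(p[0]-40,0),max(p[1]-40,0)
    m=mask(i,(3,150,80),(16,255,255),(x,y,80,80));k=cv2.connectedComponentsWithStats(m);print(n,[(k[2][j].tolist(),k[3][j].round(1).tolist()) for j in range(1,k[0]) if k[2][j,4]>8])
E
```

```text
t: 13.65
eef_pos: [0.5174, -0.1297, 0.1347]
tool_rot: [0.837, 0.547, 0.004, -0.001]
contact_force: [4.5, 20.3, 21.7]
width: 0.0272
gripper_force: 64.7
t: 13.98
eef_pos: [0.5173, -0.1297, 0.1346]
tool_rot: [0.837, 0.547, 0.004, -0.001]
contact_force: [4.4, 19.9, 21.9]
width: 0.0272
gripper_force: 64.7
t: 14.83
eef_pos: [0.5382, -0.0817, 0.2123]
tool_rot: [0.836, 0.548, 0.0, 0.001]
contact_force: [-0.9, 0.5, -1.5]
width: 0.0271
gripper_force: 61.5
corners [[251.2, 218.5], [389.0, 218.5], [351.2, 331.5], [288.7, 331.5]] err 1.13
axis [-0.315 -0.727 -0.61 ] tilt 37.6 az -113.5
mouth [ 0.5242 -0.112   0.2106] mid [ 0.5431 -0.0684  0.2473] mouth in tool [-0.0334 -0.0008  0.0017]
w 0.127 [320.1 143.8] w 0.15 [320.3  37.8] w 0.155 [320.3   2.8] w 0.16 [320.4 -39.5] w [([280, 0, 80, 49, 3631], [319.5, 22.3])]
s 0.127 [288.8 140.3] s 0.15 [284.7 139. ] s 0.155 [283.8 138.7] s 0.16 [282.9 138.5] s [([282, 137, 5, 5, 18], [284.1, 139.3]), ([314, 157, 6, 5, 17], [316.6, 158.8]), ([308, 175, 5, 4, 11], [309.3, 177.1])]
c 0.127 [319.6 161.8] c 0.15 [327.6 155.4] c 0.155 [329.3 154. ] c 0.16 [331.1 152.5] c [([327, 152, 5, 5, 17], [329.2, 154.1])]
```

Rod is out about 28 mm. Now back to the bay, above the ribs.

```bash
python3 -m creep '[0,0,0,-0.1025,0,0,0,-0.1025,0,0,0,-0.1025,0,0,0,-0.1025,0.03,-0.011,0,0,0.03,-0.011,0,0,0.03,-0.011,0,0,0.03,-0.011,0,0,0.03,-0.011,0,0,0.03,-0.011,0,0,0.03,-0.011,0,0,0.017,-0.0085,0,0]'; python3 -m creep '[0,0,0.03,0,0,0,0.03,0,0,0,0.03,0,0,0,0.03,0,0,0,0.02,0,0,0,0,0,0,0,0,0,0,0,0,0]'; python3 - <<'E'
from plan import *
P=np.mean([read_state()["eef_pos"] for _ in range(3)],0);s=read_state();print(P)
w,c=grab("wrist","k1");tilt(w,c,s)
E
```

```text
t: 15.98
eef_pos: [0.45, 0.1476, 0.2104]
tool_rot: [0.707, 0.707, -0.001, -0.001]
contact_force: [0.1, 0.6, -1.6]
width: 0.0273
gripper_force: 61.4
t: 16.65
eef_pos: [0.4526, 0.1454, 0.0719]
tool_rot: [0.707, 0.707, 0.0, 0.0]
contact_force: [0.5, 0.2, -1.6]
width: 0.0276
gripper_force: 61.3
[0.45260865 0.14542019 0.07188723]
corners [[251.2, 221.5], [388.8, 221.5], [349.9, 331.5], [289.6, 331.5]] err 0.14
axis [-0.002 -0.788 -0.615] tilt 38.0 az -90.1
mouth [0.4522 0.1119 0.0697] mid [0.4523 0.1592 0.1066] mouth in tool [-0.0335 -0.0004  0.0022]
```

```bash
python3 -m creep '[0,0,0.02,0,0,0,0.015,0,0,0,0.005,0,0.001,0,0.003,0,0.001,0,0.003,0,0.001,0,0.003,0,0.001,0,0.003,0,0,0,0,0,0,0,0,0]' 0 20; python3 - <<'E'
from plan import *
s=read_state();w,c=grab("wrist","k2");tilt(w,c,s)
E
```

```text
t: 17.45
eef_pos: [0.4528, 0.151, 0.0233]
tool_rot: [0.707, 0.707, 0.002, 0.001]
contact_force: [-4.0, 7.3, 21.8]
width: 0.0274
gripper_force: 65.4
corners [[265.5, 159.5], [387.7, 159.5], [353.9, 342.5], [234.1, 342.5]] err 28.07
axis [-0.125 -0.88  -0.458] tilt 27.2 az -98.1
mouth [0.4378 0.116  0.0326] mid [0.4453 0.1688 0.06  ] mouth in tool [-0.035  -0.015  -0.0093]
```

```bash
python3 -m creep '[0.001,0,0.003,0,0.001,0,0.003,0,0.001,0,0.002,0,0,0,0,0,0,0,0,0]'; python3 -m creep '[0.001,0,0.002,0,0.0,0,0.002,0,0,0,0,0,0,0,0,0]'; python3 - <<'E'
from plan import *
s=read_state();w,c=grab("wrist","k3");tilt(w,c,s);sd,cd=grab("side","k3s")
m=mask(sd,(3,150,80),(16,255,255),(295,235,40,60));k=cv2.connectedComponentsWithStats(m);print(k[2][1:],k[3][1:])
print([(z,proj(cd,[.4527,.262,z]).round(1)) for z in(.03,.05,.07,.09)])
E
```

```text
t: 17.92
eef_pos: [0.4528, 0.1546, 0.0155]
tool_rot: [0.708, 0.707, 0.002, 0.001]
contact_force: [-3.5, 10.6, 22.8]
width: 0.0275
gripper_force: 66.1
t: 18.25
eef_pos: [0.4532, 0.1557, 0.0115]
tool_rot: [0.708, 0.707, 0.003, 0.001]
contact_force: [-4.1, 12.6, 21.4]
width: 0.0273
gripper_force: 65.9
corners [[263.3, 96.5], [376.7, 96.5], [355.3, 353.5], [288.7, 353.5]] err 1.0
axis [ 0.008 -0.974 -0.227] tilt 13.1 az -89.5
mouth [0.4538 0.1184 0.0309] mid [0.4534 0.1768 0.0445] mouth in tool [-0.0373  0.0008 -0.0195]
[[307 274   7   7  35]] [[310.11428571 277.28571429]]
[(0.03, array([310.7, 281.3])), (0.05, array([310.7, 276.9])), (0.07, array([310.7, 272.3])), (0.09, array([310.6, 267.6]))]
```

```bash
python3 -m creep '[0.0,0,0.002,0,0.0,0,0.002,0,0,0,0,0,0,0,0,0]'; python3 -m creep '[0,0,0.001,0,0,0,0,0]'; python3 -m creep '[0,0,0.001,0,0,0,0,0]';python3 - <<'E'
from plan import *
s=read_state();w,c=grab("wrist","k4");tilt(w,c,s);sd,cd=grab("side","k4s")
m=mask(sd,(3,150,80),(16,255,255),(295,235,40,60));k=cv2.connectedComponentsWithStats(m);print(k[2][1:],k[3][1:])
E
```

```text
t: 18.68
eef_pos: [0.4537, 0.1558, 0.0074]
tool_rot: [0.707, 0.707, 0.003, 0.001]
contact_force: [-3.7, 12.7, 20.8]
width: 0.0273
gripper_force: 65.7
t: 18.85
eef_pos: [0.4539, 0.1558, 0.0065]
tool_rot: [0.707, 0.707, 0.003, 0.001]
contact_force: [-3.7, 11.2, 23.3]
width: 0.0275
gripper_force: 65.8
t: 19.02
eef_pos: [0.454, 0.1558, 0.0054]
tool_rot: [0.707, 0.707, 0.003, 0.001]
contact_force: [-3.4, 12.4, 21.4]
width: 0.0276
gripper_force: 65.5
corners [[256.3, 79.5], [371.3, 79.5], [358.1, 356.5], [301.3, 356.5]] err 7.71
axis [ 0.05  -0.982 -0.184] tilt 10.6 az -87.1
mouth [0.4588 0.1208 0.0299] mid [0.4558 0.1797 0.0409] mouth in tool [-0.035   0.005  -0.0245]
[[307 281   6   5  29]] [[309.5862069  282.93103448]]
```

```bash
python3 -m creep '[0,0,0.001,0,0,0,0,0]'; python3 -m creep '[0,0,0.001,0,0,0,0,0]';python3 -m creep '[0,0,0.001,0,0,0,0,0]';python3 - <<'E'
from plan import *
w,c=grab("wrist","k5");sd,cd=grab("side","k5s")
m=mask(sd,(3,150,80),(16,255,255),(295,235,40,60));q=cen(m)[0];mw=mask(w,(3,150,80),(16,255,255),(280,0,90,150))
print(q)
if mw.any():
    qw=cen(mw)[:2];print(qw,tri([(cd,q),(c,qw[0])]))
print([(y,z,proj(cd,[.4527,y,z]).round(1)) for y in(.265,.27) for z in(.03,.036)])
E
```

```text
t: 19.28
eef_pos: [0.4541, 0.1558, 0.005]
tool_rot: [0.707, 0.707, 0.003, 0.002]
contact_force: [-3.4, 13.1, 25.7]
width: 0.0272
gripper_force: 67.2
t: 19.45
eef_pos: [0.4541, 0.1558, 0.0049]
tool_rot: [0.707, 0.707, 0.003, 0.002]
contact_force: [-3.7, 11.9, 34.7]
width: 0.0271
gripper_force: 73.0
t: 19.62
eef_pos: [0.4541, 0.1558, 0.0048]
tool_rot: [0.707, 0.707, 0.004, 0.002]
contact_force: [-5.1, 11.3, 43.6]
width: 0.0273
gripper_force: 77.2
[309.54166667 283.33333333]
[(0.265, 0.03, array([310.5, 282.2])), (0.265, 0.036, array([310.5, 280.9])), (0.27, 0.03, array([310.2, 283.7])), (0.27, 0.036, array([310.2, 282.4]))]
```

```bash
python3 -m creep '[0,0,-0.0025,0,0,0,0,0]'; python3 -m creep '[0,0,0,0,0,0,0,0]' 0.33 20; python3 -m creep '[0,0,0,0,0,0,0,0]' 0.36;  python3 -m creep '[0,0,0,0,0,0,0,0,0,0,0,0]' 0.45; python3 - <<'E'
from plan import *
w,c=grab("wrist","k6");s=read_state();tilt(w,c,s);sd,cd=grab("side","k6s")
m=mask(sd,(3,150,80),(16,255,255),(295,235,40,60));q=cen(m)[0];print(q)
E
```

```text
t: 19.88
eef_pos: [0.4544, 0.1548, 0.0049]
tool_rot: [0.707, 0.707, 0.003, 0.002]
contact_force: [-1.4, 6.0, 23.7]
width: 0.0274
gripper_force: 70.0
t: 20.05
eef_pos: [0.4544, 0.1546, 0.0047]
tool_rot: [0.707, 0.707, 0.003, 0.002]
contact_force: [-1.3, 4.4, 19.9]
width: 0.0281
gripper_force: 10.7
t: 20.22
eef_pos: [0.4556, 0.1546, 0.0045]
tool_rot: [0.707, 0.707, 0.004, 0.002]
contact_force: [-0.2, 4.4, 18.6]
width: 0.0308
gripper_force: 9.0
t: 20.47
eef_pos: [0.4563, 0.1542, 0.0039]
tool_rot: [0.707, 0.707, 0.004, 0.003]
contact_force: [2.8, 2.5, 11.3]
width: 0.0386
gripper_force: 6.0
corners [[247.6, 79.5], [361.8, 79.5], [353.2, 354.5], [304.4, 354.5]] err 11.51
axis [ 0.069 -0.979 -0.189] tilt 10.9 az -86.0
mouth [0.4613 0.1196 0.0273] mid [0.4572 0.1784 0.0386] mouth in tool [-0.0346  0.0053 -0.0234]
[309.875 284.125]
```

```bash
python3 -m creep '[0,0,-0.002,0,0,0,0,0,0,0,0,0,0,0,0,0,0,0,-0.01,0,0,0,-0.02,0,0,0,-0.03,0,0,0,-0.04,0,0,0,-0.04,0,0,0,-0.04,0,0,0,-0.03,0,0,0,0,0]' 0.58; python3 - <<'E'
from plan import *
import pickle
s=read_state();w,c=grab("wrist","m1");pickle.dump(c,open("m1.pkl","wb"));sd,cd=grab("side","m1s")
g=cen(mask(w,(100,120,40),(130,255,255),(270,60,120,240)));print("blue",g[:2]);r=cv2.minAreaRect(cv2.findNonZero(g[2]));print([onz(c,p,.045).round(4) for p in cv2.boxPoints(r)])
o=cen(mask(w,(3,150,80),(16,255,255),(270,0,120,150)))[:2];q=cen(mask(sd,(3,150,80),(16,255,255),(295,235,40,60)))[0]
print(o,q,tri([(c,o[0]),(cd,q)]))
E
```

```text
t: 21.57
eef_pos: [0.4556, 0.1541, 0.2202]
tool_rot: [0.707, 0.707, 0.005, 0.005]
contact_force: [-0.3, -0.2, 0.4]
width: 0.0497
gripper_force: 0.0
blue (array([316.28246233, 136.42898365]), array([ 301,   85,   31,  106, 3119], dtype=int32))
[array([0.4396, 0.2373, 0.045 ]), array([0.4676, 0.2374, 0.045 ]), array([0.4688, 0.1347, 0.045 ]), array([0.4379, 0.1348, 0.045 ])]
(array([315.91428571,  41.31428571]), array([308,  36,  17,  12, 175], dtype=int32)) [309.66666667 284.06666667] (array([0.45338624, 0.27569301, 0.03606463]), [array([-0.2,  0. ]), array([-0.1, -0. ])])
```

Gauge is flat in the bay: blue face y 0.135–0.237 at even width, tip at z 0.036, rod out about 30 mm. Now the lid: shut the fingers, turn 90°, and go over behind it.

```bash
python3 -m creep '[0,0,-0.02,0.12,0,0,-0.02,0.12,0,0,0,0.12,0,0,0,0.12,0,0,0,0.12,0,0,0,0.12,0,0,0,0.12,0,0,0,0.12,0,0,0,0.12,0,0,0,0.12,0,0,0,0.12,0,0,0,0.12]' 0 30; python3 -m creep '[0,0,0,0.13,0.03,0.004,0,0,0.035,0.005,0,0,0.035,0.005,0,0,0.035,0.005,0,0,0.035,0.005,0,0,0.035,0.005,0,0,0.035,0,0,0,0.005,0,0,0,0,0,0,0]'; python3 - <<'E'
from h import *
s=read_state();print(s["joints"].round(2));w,c=grab("wrist","n1");sd,_=grab("side","n1s");sc,_=grab("scene","n1c")
cv2.imwrite("pics/mos8.png",np.hstack([cv2.resize(sd[100:300,180:380],(400,400)),cv2.resize(sc[120:270,290:440],(400,400))]))
E
```

```text
t: 22.67
eef_pos: [0.4504, 0.1533, 0.2512]
tool_rot: [0.998, 0.062, -0.003, 0.0]
contact_force: [0.3, -1.0, -0.2]
width: -0.0002
gripper_force: 0.0
t: 23.5
eef_pos: [0.6978, 0.1253, 0.2496]
tool_rot: [1.0, 0.002, -0.002, 0.0]
contact_force: [-0.6, -0.7, -0.2]
width: -0.0001
gripper_force: 0.0
[ 0.02  0.63  1.17 -0.    1.34  1.59]
```

View pics/mos8.png

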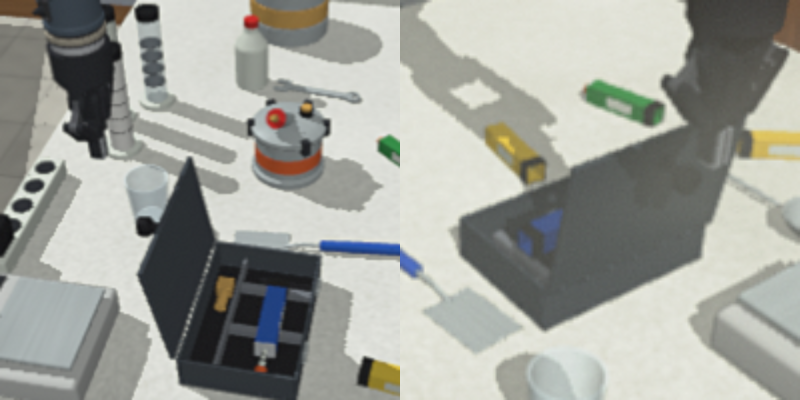

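Picture: gauge flat in the bay with its tip at (262,368) in the left crop; other items are undisturbed, and the gripper is behind the lid. Now lowering the lid in an arc.

```bash
python3 -m creep '[0,0,0.03,0,0,0,0.035,0,-0.03,0,0,0,-0.028,0,0,0,-0.01,0,0,0,-0.01,0,0,0,-0.01,0,0,0,0,0,0,0]'; python3 -m creep '[-0.01,0,0,0,-0.01,0,0,0,-0.01,0,0,0,-0.009,0,0.001,0,-0.009,0,0.001,0,-0.009,0,0.001,0,-0.008,0,0,0,0,0,0,0]'; python3 -m creep '[-0.006,0,0.002,0,-0.006,0,0.002,0,-0.006,0,0.002,0,-0.006,0,0.002,0,-0.006,0,0.002,0,-0.006,0,0.003,0,0,0,0,0]'; python3 -m creep '[-0.004,0,0.003,0,-0.004,0,0.003,0,-0.004,0,0.003,0,-0.004,0,0.003,0,-0.0055,0,0.003,0,0,0,0,0]';
```

```text
t: 24.32
eef_pos: [0.6058, 0.126, 0.1887]
tool_rot: [1.0, 0.003, -0.001, 0.0]
contact_force: [-0.2, -0.1, 0.8]
width: -0.0001
gripper_force: 0.0
t: 24.98
eef_pos: [0.5415, 0.1251, 0.1846]
tool_rot: [1.0, 0.003, -0.002, 0.0]
contact_force: [-0.4, 0.6, 0.4]
width: -0.0001
gripper_force: 0.0
t: 25.57
eef_pos: [0.5059, 0.1248, 0.1711]
tool_rot: [1.0, 0.003, -0.002, 0.0]
contact_force: [0.6, -0.5, 0.2]
width: -0.0
gripper_force: 0.0
t: 26.07
eef_pos: [0.4849, 0.1247, 0.1562]
tool_rot: [1.0, 0.003, -0.002, 0.0]
contact_force: [-0.3, -0.6, -0.7]
width: -0.0004
gripper_force: 0.0
```

```bash
cat > lid.py <<'E'
from h import *
def look(tag):
    sd,c=grab("side",tag);sc,cc=grab("scene",tag+"c");ref=cv2.imread("pics/n1s.png")
    g=lambda i,p:i[int(p[1])-1:int(p[1])+2,int(p[0])-1:int(p[0])+2].mean().round(0)
    P=lambda r,t,y:np.array([.561-r*np.cos(t),y,.055+r*np.sin(t)])
    for t in(1.9,1.57,1.3,1.0,.8,.6,.4,.2,0.):
        print(t,[(y,*proj(c,P(.150,t,y)).round(0),g(sd,proj(c,P(.150,t,y))),g(ref,proj(c,P(.150,t,y)))) for y in(.22,.28)])
    o=mask(sd,(3,150,80),(16,255,255),(295,235,40,60));print("tip px visible",int((o>0).sum()))
    b=mask(sd,(100,120,40),(130,255,255),(295,235,40,50));print("blue px visible",int((b>0).sum()))
E
python3 -c "
from lid import *
look('l1')"
```

```text
1.9 [(0.22, np.float64(253.0), np.float64(220.0), np.float64(210.0), np.float64(220.0)), (0.28, np.float64(246.0), np.float64(237.0), np.float64(212.0), np.float64(218.0))]
1.57 [(0.22, np.float64(271.0), np.float64(220.0), np.float64(148.0), np.float64(47.0)), (0.28, np.float64(265.0), np.float64(238.0), np.float64(213.0), np.float64(47.0))]
1.3 [(0.22, np.float64(287.0), np.float64(224.0), np.float64(75.0), np.float64(70.0)), (0.28, np.float64(281.0), np.float64(241.0), np.float64(67.0), np.float64(79.0))]
1.0 [(0.22, np.float64(303.0), np.float64(231.0), np.float64(68.0), np.float64(85.0)), (0.28, np.float64(298.0), np.float64(249.0), np.float64(69.0), np.float64(67.0))]
0.8 [(0.22, np.float64(312.0), np.float64(237.0), np.float64(68.0), np.float64(28.0)), (0.28, np.float64(308.0), np.float64(255.0), np.float64(64.0), np.float64(26.0))]
0.6 [(0.22, np.float64(319.0), np.float64(244.0), np.float64(53.0), np.float64(55.0)), (0.28, np.float64(315.0), np.float64(262.0), np.float64(72.0), np.float64(75.0))]
0.4 [(0.22, np.float64(324.0), np.float64(251.0), np.float64(29.0), np.float64(30.0)), (0.28, np.float64(321.0), np.float64(269.0), np.float64(76.0), np.float64(79.0))]
0.2 [(0.22, np.float64(328.0), np.float64(258.0), np.float64(26.0), np.float64(27.0)), (0.28, np.float64(324.0), np.float64(276.0), np.float64(26.0), np.float64(27.0))]
0.0 [(0.22, np.float64(328.0), np.float64(265.0), np.float64(38.0), np.float64(39.0)), (0.28, np.float64(325.0), np.float64(283.0), np.float64(26.0), np.float64(27.0))]
tip px visible 15
blue px visible 308
```

```bash
python3 -m creep '[-0.004,0,0.005,0,-0.004,0,0.005,0,-0.004,0,0.005,0,-0.004,0,0.005,0,-0.0035,0,0.0055,0,-0.0035,0,0.0055,0,-0.0035,0,0.0055,0,-0.0035,0,0.0055,0,0,0,0,0]'; python3 -m creep '[-0.002,0,0.005,0,-0.002,0,0.005,0,-0.002,0,0.005,0,-0.002,0,0.005,0,-0.001,0,0.005,0,-0.001,0,0.004,0,-0.001,0,0.004,0,0,0,0.003,0,0,0,0,0]'; python3 -m creep '[0,0,0.002,0,0,0,0.002,0,0,0,0,0]';python3 -m creep '[0,0,0.002,0,0,0,0.002,0,0,0,0,0]'
```

```text
t: 26.92
eef_pos: [0.4552, 0.1245, 0.1139]
tool_rot: [1.0, 0.003, -0.002, 0.0]
contact_force: [-0.3, -0.4, 0.1]
width: 0.0
gripper_force: 0.0
t: 27.67
eef_pos: [0.4454, 0.1244, 0.0784]
tool_rot: [1.0, 0.003, -0.001, 0.0]
contact_force: [-0.0, -0.5, 0.2]
width: 0.0004
gripper_force: 0.0
t: 27.92
eef_pos: [0.4459, 0.1245, 0.0749]
tool_rot: [1.0, 0.003, -0.0, 0.0]
contact_force: [-0.2, 0.3, 0.0]
width: 0.0002
gripper_force: 0.0
t: 28.17
eef_pos: [0.4459, 0.1245, 0.0709]
tool_rot: [1.0, 0.003, -0.0, -0.0]
contact_force: [-0.5, 0.2, 0.2]
width: -0.0002
gripper_force: 0.0
```

```bash
python3 -m creep '[0,0,0.002,0,0,0,0.002,0,0,0,0,0]';python3 -m creep '[0,0,0.001,0,0,0,0.001,0,0,0,0,0]';python3 -m creep '[0,0,0.001,0,0,0,0.001,0,0,0,0,0]';python3 -m creep '[0,0,0.001,0,0,0,0,0]'; python3 -c "
from lid import *
look('l2')"
```

```text
t: 28.42
eef_pos: [0.4459, 0.1245, 0.0668]
tool_rot: [1.0, 0.003, -0.0, -0.0]
contact_force: [-0.5, 0.5, 0.6]
width: 0.0001
gripper_force: 0.0
t: 28.67
eef_pos: [0.446, 0.1245, 0.065]
tool_rot: [1.0, 0.003, 0.0, 0.0]
contact_force: [0.3, 0.7, -0.1]
width: -0.0001
gripper_force: 0.0
t: 28.92
eef_pos: [0.446, 0.1245, 0.0635]
tool_rot: [1.0, 0.003, 0.0, 0.0]
contact_force: [-1.2, -0.2, 6.0]
width: -0.0
gripper_force: 2.6
t: 29.08
eef_pos: [0.446, 0.1245, 0.0634]
tool_rot: [1.0, 0.003, 0.0, 0.0]
contact_force: [-2.4, -0.3, 14.5]
width: -0.0001
gripper_force: 7.2
1.9 [(0.22, np.float64(253.0), np.float64(220.0), np.float64(213.0), np.float64(220.0)), (0.28, np.float64(246.0), np.float64(237.0), np.float64(214.0), np.float64(218.0))]
1.57 [(0.22, np.float64(271.0), np.float64(220.0), np.float64(150.0), np.float64(47.0)), (0.28, np.float64(265.0), np.float64(238.0), np.float64(215.0), np.float64(47.0))]
1.3 [(0.22, np.float64(287.0), np.float64(224.0), np.float64(120.0), np.float64(70.0)), (0.28, np.float64(281.0), np.float64(241.0), np.float64(99.0), np.float64(79.0))]
1.0 [(0.22, np.float
[... 328 characters left out ...]
, np.float64(319.0), np.float64(244.0), np.float64(64.0), np.float64(55.0)), (0.28, np.float64(315.0), np.float64(262.0), np.float64(74.0), np.float64(75.0))]
0.4 [(0.22, np.float64(324.0), np.float64(251.0), np.float64(24.0), np.float64(30.0)), (0.28, np.float64(321.0), np.float64(269.0), np.float64(75.0), np.float64(79.0))]
0.2 [(0.22, np.float64(328.0), np.float64(258.0), np.float64(75.0), np.float64(27.0)), (0.28, np.float64(324.0), np.float64(276.0), np.float64(75.0), np.float64(27.0))]
0.0 [(0.22, np.float64(328.0), np.float64(265.0), np.float64(75.0), np.float64(39.0)), (0.28, np.float64(325.0), np.float64(283.0), np.float64(75.0), np.float64(27.0))]
tip px visible 0
blue px visible 0
```

The lid is on its stop at z 0.063 with force rising. Retreat, do a final check and hand in.

```bash
python3 -m creep '[0,0,-0.003,0,0,0,-0.01,0,0,0,-0.03,0,0,0,-0.04,0,0,0,-0.04,0,0,0,-0.04,0,0,0,0,0,0,0,0,0,0,0,0,0,0,0,0,0]'; python3 - <<'E'
from h import *
sd,c=grab("side","f")
ref=cv2.imread("pics/side0.png")
for n,(lo,hi,roi) in dict(spatula=((105,120,50),(130,255,255),(335,212,55,22)),screwdriver=((0,150,60),(8,255,255),(290,335,60,25)),green=((45,80,40),(80,255,255),(360,160,45,35))).items():
    print(n,cen(mask(ref,lo,hi,roi))[0].round(1),cen(mask(sd,lo,hi,roi))[0].round(1))
g=cv2.cvtColor(sd,cv2.COLOR_BGR2GRAY)
print("lid top grey",[g[int(p[1]),int(p[0])] for y in(.1,.2,.28) for x in(.41,.44,.54) for p in[proj(c,[x,y,.063])]])
from cell import manip
print(manip.sign_off())
E
```

```text
t: 30.02
eef_pos: [0.4446, 0.1244, 0.2236]
tool_rot: [1.0, 0.003, -0.002, 0.0]
contact_force: [0.2, 0.1, -0.4]
width: -0.0001
gripper_force: 0.0
spatula [361.8 223.5] [361.8 223.5]
screwdriver [318.  348.7] [318.  348.7]
green [381.1 176.8] [381.1 176.7]
lid top grey [np.uint8(69), np.uint8(69), np.uint8(69), np.uint8(69), np.uint8(69), np.uint8(68), np.uint8(69), np.uint8(69), np.uint8(68)]
the job is handed in; nothing more can be done
None
```

The job is handed in at 30 s of 72: I pressed the gauge onto the stem to the collar's stop, held it over a second (rod out about 28–30 mm), laid it flat in the front bay and closed the lid; the spatula, screwdriver and one green look-alike were measured unmoved.

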